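# Regrip the handled locking pin and lock the gimbal spindle

### The job

Draw the handled locking pin out of the slanted stand and lay it in the two V-notches of the rest, letting go of it there. Then turn the spindle of the two-cheeked fixture by its upright tab until its cross-hole lines up with the holes in the cheeks. Finally take the pin afresh by its handle and push it, tip first, from the fixture's open near side (the side towards the robot) through cheek, spindle and far cheek until its collar is fully home against the near cheek; let go, and do not push the other things on the bench about.

Things in the scene. Friction and masses are not known exactly. Their poses are not given: they have to be found in the camera images.
- pin_mid (a point): Centre of the locking pin, half-way along its 141 mm; x axis along the pin towards the tip (roll about x means nothing). From here: bare steel shaft, diameter 10 mm, x = -24.5 to +70.5 mm (last 3 mm taper to 6 mm); steel collar, diameter 22 mm, -30.5 to -24.5 mm; black plastic handle, diameter 14 mm, -70.5 to -30.5 mm. Balances within 3 mm of this point.
- pin_collar (a point): Point on the pin's axis at the front (tip-side) face of its collar, 24.5 mm behind the centre; same axes as the pin. This face meets the near cheek when the pin is home.
- pin: The same pin as a whole, about 90 g; origin at its centre. At the start it slopes 35 degrees up from level in the stand, tip up and pointing away from the robot, handle sunk in the stand, only collar and shaft showing.
- stand: Fixed slanted stand: 100 x 70 x 6 mm plate and black block. Origin on the table; the bore's mouth (16 mm wide, 46 mm deep) is at x = -20, z = 50 mm in its frame and faces along +x and 35 degrees up. The handle is 40 mm deep in it, the collar on the mouth: draw the pin 45 mm or more straight along its axis to free it. The block reaches 17 mm above the pin's axis, square to it.
- rest: Fixed rest: 100 x 60 x 6 mm base, two uprights (8 mm thick, 38 mm wide, 55 mm high) at x = -35 and +35 mm with V-notches along x; origin on the table under the middle. The shaft lying in both has its axis 45 mm above the table. Good lie: pin's centre at x = -23 mm, tip towards +x (away from the robot), shaft in both notches, collar and handle overhanging the -x end.
- fixture: Fixed fixture: aluminium base 8 mm thick, two grey upright cheeks (12 mm thick, 50 mm wide, tops at 56 mm), steel spindle between them. Origin on the table below the outer face of the near cheek; x axis is the level bore's direction, away from the robot, from the near cheek (outer face x = 0) to the far cheek (x = 56 to 68 mm). The pin goes in along +x.
- bore_mouth (a point): Centre of the bore's mouth on the outer face of the near cheek, 40 mm above the table; same axes as the fixture. Holes in both cheeks and the spindle are 13 mm in diameter for the 10 mm shaft, with small chamfers.
- tab_mid (a point): Middle of the steel tab on the spindle's top, on its vertical axis 34 mm beyond the near cheek's outer face, 72 mm above the table. Tab 26 mm long, 9 mm thick, 28 mm high (58 to 86 mm above the table); its x axis is its length, parallel to the spindle's cross-hole. The round spindle top below it is 34 mm in diameter.
- spindle (a joint): Turn of the spindle in rad, growing anticlockwise seen from above; 0 means that its cross-hole and tab lie along the bore. Starts 0.5 to 1.3; stops at +-1.6. It turns with slight friction (0.03 N m) and stays where it is left.
- motor_a: bystander: small dark motor 24 mm in diameter, 37 mm high
- lens_ring: bystander: black ring 25 mm in diameter, 14 mm high
- motor_b: bystander: flat motor 42 mm in diameter, 33 mm high
- jar: bystander: white jar 52 mm in diameter, 75 mm high
- gimbal_arm: bystander: black gimbal arm, round foot 60 mm, 102 mm high
- gimbal_arm2: bystander: a second gimbal arm like the first
- driver: bystander: screwdriver 170 mm long lying near the blue bins
Things that resemble listed ones, but are neither listed nor needed, are in the scene too. Leave any orange look-alike of the fixture alone.

How it is judged:
On the way, in this order (a step that is already met when the one before it is completed fails the run):
1. the pin lies level in both notches of the rest, let go (z of pin_mid in the frame of rest between 0.038 and 0.052 m and y of pin_mid in the frame of rest between -0.008 and 0.008 m and angle between the x axis of pin_mid and the x axis of rest, either way round below 0.15 rad and contact force between pin and rest above 0.15 N and contact force between pin and the arm below 0.05 N and contact force between pin and the fingers below 0.05 N), for 0.2 s.
2. the spindle's cross-hole is lined up with the bore (value of joint spindle between -0.15 and 0.15 rad), for 0.2 s.
3. the pin is through cheeks and spindle, its collar against the near cheek (x of pin_collar in the frame of bore_mouth between -0.0035 and 0.003 m and y of pin_collar in the frame of bore_mouth between -0.004 and 0.004 m and z of pin_collar in the frame of bore_mouth between -0.004 and 0.004 m and angle between the x axis of pin_mid and the x axis of bore_mouth, either way round below 0.12 rad), for 0.2 s.
At the end, for the whole second after the job is handed in: The pin is in the fixture's bore tip first through both cheeks and the spindle: collar face within 3.5 mm of the near cheek and 4 mm of the bore's axis, pin within 0.12 rad of it, spindle within 0.15 rad of lined up; the pin released and at rest (all of step 2 and all of step 3 and contact force between pin and the fingers below 0.05 N and linear speed of pin below 0.02 m/s); the robot touches nothing.
It fails at once if a bystander is pushed more than 30 mm (distance of any of motor_a, lens_ring, motor_b, jar, gimbal_arm, gimbal_arm2, driver from where it was at the start of the episode above 0.03 m).
It also fails if it takes over 67 s, if anything falls off the work surface, if the arm or the gripper's body presses on something with over 40 N, if the wrist force passes 120 N, or if a joint passes its speed limit or range.

### The arm

A 6-joint arm with a two-finger parallel gripper is mounted at the origin on the work surface. World frame = base frame: x ahead of the robot, y to its left, z up, the work surface at z = 0. Lengths are in m, angles in rad, forces in N, time in s.
With the tool pointing down it reaches from about 0.375 to 0.9 m from the base axis. Payload 3.1 kg.
Tool frame: the origin (TCP) lies at the very end of the fingers, on their centre line; the grasp point (between the pads) lies 19 mm behind it (grip_depth is the distance from the TCP to the grasp point, in m); z points along the fingers, y is the line along which they close (so a half turn about z gives the same grasp; the last joint's range is limited). The gripper opens to 85 mm and grips with 20 to 120 N. Pads are 22 mm wide; open, the fingers measure 114 mm over their backs; the gripper's body (76 mm by 85 mm) begins 54 mm behind the grasp point. The pads swing forward as they close: fully open they stand 13 mm farther back than shut.
Start: joints at [-1.401, 0.527, 1.433, -0, 1.181, -0.178], TCP at [0.214, -0.587, 0.231] pointing down, gripper open.
Joint ranges: [-3.08, 3.08], [-0.75, 2.2], [0.22, 2.44], [-1.43, 4.57], [0, 2.65], [-2.85, 2.85]. Speed limits (rad/s): [2.79, 2.79, 3.14, 3.14, 3.14, 3.14].

### API

Orientations are given as a unit quaternion [x, y, z, w].
In Python, from station import * gives the robot as it stands.
- The arm moves only by the tool apply_moves, never from a script. Its argument "plan" is a list of rows, each a list of 7 numbers: the shift along the tool's x, y, z in m, then the turn, a rotation vector about the tool's x, y, z in rad, then the gripper command: -1 is fully open, 1 is shut, values between are in proportion. In form: [[dx, dy, dz, wx, wy, wz, jaw], ...]. A call has 1 to 8 rows; each row shifts and turns the commanded pose from where the row before left it, along the tool's axes as they then stand; what a row does not reach is not made up. A row lasts 1/8 s, in which the tool goes at most 62.5 mm and 10.7 degrees, less where a joint would pass 70% of its speed; a pose out of reach is approached as far as the arm can. A call is refused whole if a number of a shift passes 0.0625 or a number of a turn 0.188, either way. A call with a gripper value outside its range is refused whole. The fingers move at their own pace and stop on an object; "force" is the grip in N (left out, the last holds). Time passes only in rows, so rows that do not move let the fingers close. It gives the time, the measured TCP pose, the force, the opening and the grip force at its end, in the units of the state.
- sense(): the state, without advancing time (a new reading comes with each control period).
- snapshot(name): name is "side" or "top"; returns the picture (400x640x3 uint8, red, green, blue); there is no depth.
- calibration(name): a dict with "camera_matrix" (3x3 intrinsics, pixels), "k1" (the pictures are not rectified: a ray, as slopes to the right and down, at radius r is drawn at 1 + k1 r^2 times it, then the intrinsics apply), "R" (3x3) and "t" (3): a world point X has camera coordinates R X + t. Camera axes: x right, y down, z forward; pixel columns grow to the right and rows downward; lengths in m; the calibration is good to about 2 mm. A picture is of the moment at which its call begins. calibration takes no time and is no camera call.
- sign_off(): hands the job in; it is judged then, once.
The state is a dict: "t": time; "q": joint angles; "qd": joint speeds; "tau": joint torques, N m; "tcp_pos": TCP position; "tool_rot": TCP orientation; "force": force on the tool from outside, world axes, zero at the start; "ft_torque": the same for the moment, N m; "finger_gap": opening from 0.0 (shut) to 1.0 (fully open); "gripper_force": force on a finger pad.
Only numpy, scipy, OpenCV 4.12 (cv2) and the standard library are available. Lean on these libraries where they do the work, as an engineer would, in place of code of your own. Each camera call takes 0.05 s, during which the arm holds its last target. There are 200 camera calls.

## Working session

There is one attempt and no reset: what is moved stays moved. The work goes in short steps, Python scripts to look and compute and a tool call to move; the robot and the scene stay as the last step left them, time stands still between calls to the robot, and variables do not carry over. Pictures are saved under pics/ and viewed, at most 10 in all, crops included, and the job is handed in when it is done.

Besides the shell and the picture viewer there is one more tool, called after "Request:" as name(argument=value, ...), one argument or row to a line, values as JSON. apply_moves: Moves the arm, as the interface text tells. Its arguments: {"type":"object","properties":{"plan":{"type":"array"},"force":{"type":"number"}},"required":["plan"]}

```bash
ls; mkdir -p pics; python3 - <<'E'
from station import *
import cv2,numpy as np
s=sense();print({k:np.round(v,3).tolist() for k,v in s.items()})
for n in("side","top"):
    im=snapshot(n);cv2.imwrite(f"pics/{n}0.png",im[:,:,::-1]);c=calibration(n)
    print(n,{k:np.round(v,4).tolist() for k,v in c.items()}, (-np.array(c["R"]).T@np.array(c["t"])).round(3))
E
```

```text
pics
{'t': 0.0, 'q': [-1.4, 0.528, 1.434, 0.0, 1.181, -0.179], 'qd': [-0.001, 0.001, -0.0, 0.0, 0.001, -0.0], 'tau': [-0.001, -44.235, -17.803, -0.0, 0.008, 0.0], 'tcp_pos': [0.214, -0.587, 0.23], 'tool_rot': [0.985, 0.174, 0.0, -0.001], 'force': [-0.471, -0.91, 0.118], 'ft_torque': [-0.012, -0.028, -0.026], 'gripper_force': 0.0, 'finger_gap': 1.0}
side {'camera_matrix': [[451.7496, 0.0, 325.2847], [0.0, 451.7496, 194.1847], [0.0, 0.0, 1.0]], 'k1': -0.0022, 'R': [[0.9806, -0.196, 0.0069], [-0.127, -0.6615, -0.7391], [0.1495, 0.7239, -0.6736]], 't': [-0.5726, 0.1102, 1.3127]} [ 0.379 -0.99   0.97 ]
top {'camera_matrix': [[500.3799, 0.0, 309.5574], [0.0, 500.3799, 194.5967], [0.0, 0.0, 1.0]], 'k1': -0.0315, 'R': [[0.0074, -0.9999, 0.011], [-0.9921, -0.0087, -0.1249], [0.1249, -0.01, -0.9921]], 't': [-0.024, 0.5751, 1.192]} [ 0.422 -0.007  1.255]
```

View pics/side0.png

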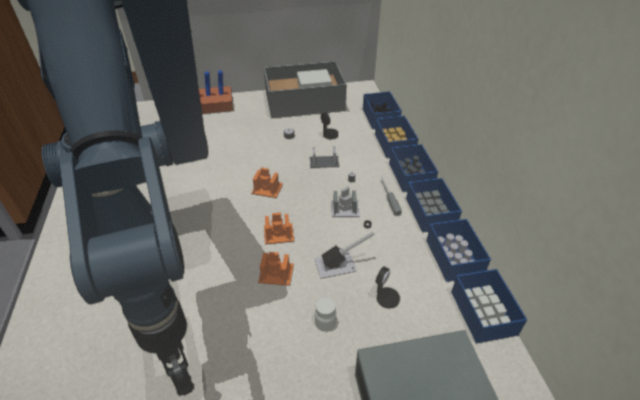

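View pics/top0.png

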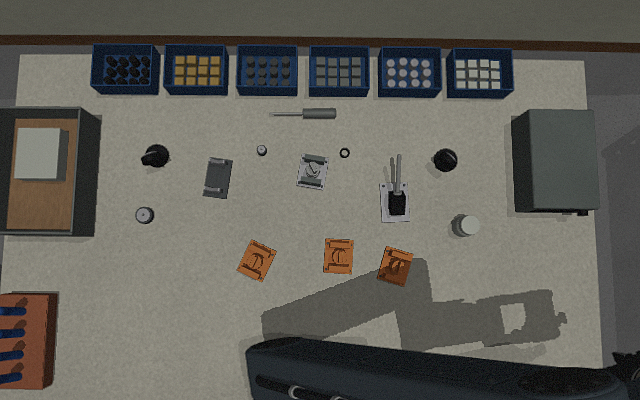

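The side view shows the grey stand at about (335,262), grey fixture (345,203) and rest (323,158). The top view shows the stand at (396,200), fixture (312,170) and rest (217,178). Possible mix-ups:
- **Fixture:** the orange ones at top (257,260), (339,257) and (396,266). I choose the grey one at (312,170).
- **Pin:** of the two streaks above the stand, at top (391,170) and (399,170), one should be its shadow.

One close crop should settle it.

```bash
python3 - <<'E'
import cv2,numpy as np
t=cv2.imread("pics/top0.png");s=cv2.imread("pics/side0.png")
f=lambda im,x,y,w,h:cv2.resize(im[y:y+h,x:x+w],(400,300),interpolation=cv2.INTER_CUBIC)
a=np.hstack([f(t,360,150,80,60+15-15),f(t,272,140,80,60)])
b=np.hstack([f(t,180,148,80,60),f(s,305,225,80,60)])
cv2.imwrite("pics/crop0.png",np.vstack([a,b]))
E
```

```text
(no output)
```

View pics/crop0.png

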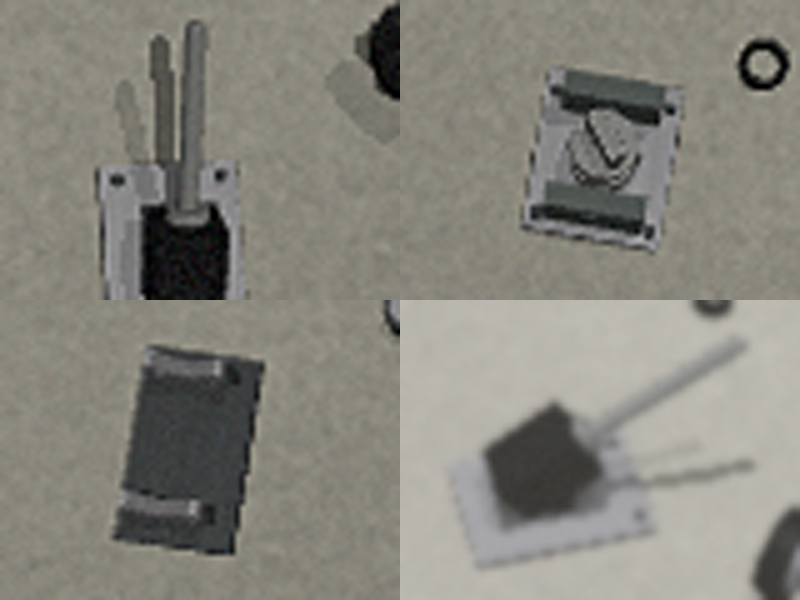

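```bash
cat > h.py <<'E'
from station import *
import cv2,numpy as np
from scipy.optimize import least_squares
from scipy.spatial.transform import Rotation as Rot
C={n:{k:np.array(v) for k,v in calibration(n).items()} for n in("side","top")}
def ray(n,p):
    c=C[n];K=c["camera_matrix"]
    u=cv2.undistortPoints(np.array([[p]],float),K,np.array([c["k1"],0,0,0.]))[0,0]
    d=c["R"].T@np.array([u[0],u[1],1]);return -c["R"].T@c["t"],d/np.linalg.norm(d)
def on(n,p,z):
    o,d=ray(n,p);return o+d*(z-o[2])/d[2]
def tri(ps,pt):
    (a,u),(b,v)=ray("side",ps),ray("top",pt)
    s=np.linalg.lstsq(np.array([u,-v]).T,b-a,rcond=None)[0]
    p,q=a+s[0]*u,b+s[1]*v;return (p+q)/2,np.linalg.norm(p-q)
def proj(n,X):
    c=C[n];x=c["R"]@np.asarray(X,float)+c["t"];s=x[:2]/x[2];s=s*(1+c["k1"]*(s@s))
    return c["camera_matrix"][:2,:2]@s+c["camera_matrix"][:2,2]
def avg(n,k=1): return np.mean([snapshot(n).astype(float) for _ in range(k)],0)
def rect(P,L,W):
    # corners far-left, far-right, near-right, near-left (x away); -> centre, yaw, rms
    M=np.array([[L/2,W/2],[L/2,-W/2],[-L/2,-W/2],[-L/2,W/2]]);P=np.array(P)[:,:2]
    f=lambda v:(M@np.array([[np.cos(v[2]),np.sin(v[2])],[-np.sin(v[2]),np.cos(v[2])]])+v[:2]-P).ravel()
    r=least_squares(f,[*P.mean(0),0]);return r.x,np.sqrt(np.mean(r.fun**2))
E
cat > m.py <<'E'
from h import *
A=lambda x,y,ox,oy,cx,cy:((x-cx)/5+ox-.4,(y-cy)/5+oy-.4)
fx=[A(x,y,272,140,400,0) for x,y in((551,67),(685,88),(658,250),(522,230))]
re=[A(x,y,180,148,0,300) for x,y in((148,350),(264,360),(235,553),(114,540))]
F=[on("top",p,.008) for p in fx];R=[on("top",p,.006) for p in re]
for n,Q in(("fix",F),("rest",R)):
    Q=np.array(Q);print(n,Q[:,:2].round(4).tolist(),[np.linalg.norm(Q[i]-Q[(i+1)%4]).round(4) for i in range(4)])
print("rest",rect(R,.1,.06))
# fixture yaw/centre; cheeks tops
L,W=np.linalg.norm(F[0]-F[3]),np.linalg.norm(F[0]-F[1]);print("fix",rect(F,L,W),L,W)
for nm,pts in(("far cheek top",((567,68),(667,83),(663,111),(561,95))),("near",((548,181),(646,196),(643,223),(544,207)))):
    Q=np.array([on("top",A(x,y,272,140,400,0),.056) for x,y in pts]);print(nm,Q[:,:2].round(4).tolist(),Q.mean(0).round(4))
ct,tt=A(188,212,360,150,0,0),A(196,22,360,150,0,0)
cs,ts=A(592,437,305,225,400,300),A(741,344,305,225,400,300)
c,e1=tri(cs,ct);t,e2=tri(ts,tt);d=t-c
print("pin collar",c,e1,"tip",t,e2,np.linalg.norm(d),"elev",np.degrees(np.arcsin(d[2]/np.linalg.norm(d))),"az",np.arctan2(d[1],d[0]))
E
python3 m.py
```

```text
fix [[0.6851, 0.0008], [0.6749, -0.0673], [0.5918, -0.0539], [0.6014, 0.0146]] [np.float64(0.0688), np.float64(0.0841), np.float64(0.0692), np.float64(0.0848)]
rest [[0.6715, 0.2356], [0.6668, 0.1766], [0.5682, 0.1885], [0.5742, 0.2495]] [np.float64(0.0592), np.float64(0.0994), np.float64(0.0613), np.float64(0.0982)]
rest (array([ 0.62016573,  0.21255294, -0.11965254]), np.float64(0.000978423595748129))
fix (array([ 0.63829644, -0.02643872, -0.15438414]), np.float64(0.00039244662095108945)) 0.08483869875754221 0.06883165497968821
far cheek top [[0.6745, -0.0073], [0.6675, -0.0562], [0.6536, -0.0543], [0.6611, -0.0045]] [ 0.6642 -0.0306  0.056 ]
near [[0.6186, 0.0014], [0.6117, -0.0462], [0.5984, -0.0448], [0.6058, 0.0032]] [ 0.6086 -0.0216  0.056 ]
pin collar [ 0.5834252  -0.23292589  0.04941577] 0.0030368855947722788 tip [ 0.66476052 -0.22818784  0.1007095 ] 0.0013214684176567962 0.09627528611723742 elev 32.193608098734714 az 0.058187501011771565
```

The pin is the bright streak at top (398,193)→(399,154), and the darker streaks beside it are shadows. The fixture at top (312,170) is grey with a turned tab. The rest is at (217,178), with its near upright at about (213,189). One more crop will give me the stand's plate.

```bash
python3 - <<'E'
from h import *
t=avg("top",3);s=avg("side",3)
np.save("t0.npy",t);np.save("s0.npy",s)
f=lambda im,x,y,w,h:cv2.resize(im[y:y+h,x:x+w,::-1],(400,600),interpolation=cv2.INTER_CUBIC)
cv2.imwrite("pics/crop1.png",np.clip(np.hstack([f(t,370,148,50,75),f(s,310,222,70,105-45+45)]),0,255))
E
```

```text
[ WARN:0@5.192] global loadsave.cpp:1063 imwrite_ Unsupported depth image for selected encoder is fallbacked to CV_8U.
```

View pics/crop1.png

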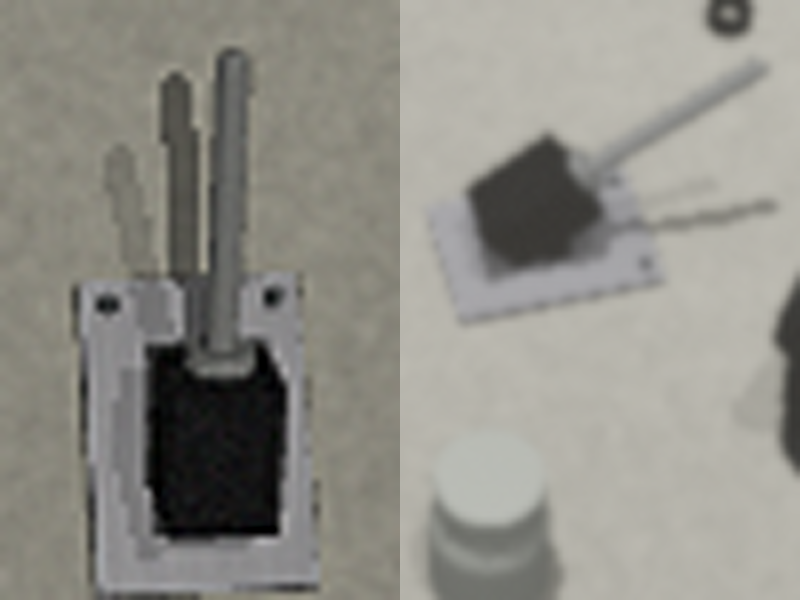

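```bash
cat > m2.py <<'E'
from h import *
A=lambda x,y:(370+x/8-.44,148+y/8-.44)
P=[on("top",A(*p),.006) for p in((77,283),(301,275),(320,588),(98,594))]
S,e=rect(P,.1,.07);print("stand",S,e)
print("tips: top",A(232,48),"side",(310+362/5.714-.4,222+67/5.714-.4))
c,s=np.cos(S[2]),np.sin(S[2])
def W(x,z):return np.array([S[0]+c*x,S[1]+s*x,z])
k,m=np.cos(np.radians(35)),np.sin(np.radians(35))
for nm,l in(("collarfront",36.5),("mid",30.5+30.5),("tip",131.5)):
    pass
for nm,l in(("mouth",0),("collarfront",6),("mid",30.5),("tip",101)):
    X=W(-.02+l*k/1000,.05+l*m/1000);print(nm,X.round(4),proj("top",X).round(1),proj("side",X).round(1))
E
python3 m2.py
```

```text
stand [ 0.56260987 -0.23355273  0.04681074] 0.0005579939142198188
tips: top (398.56, 153.56) side (372.95316765838294, 233.32558627931397)
mouth [ 0.5426 -0.2345  0.05  ] [398.2 208. ] [327.5 254.7]
collarfront [ 0.5475 -0.2343  0.0534] [398.3 205.9] [329.3 253.5]
mid [ 0.5676 -0.2333  0.0675] [398.9 196.9] [336.8 248.6]
tip [ 0.6253 -0.2306  0.1079] [400.6 170.3] [358.8 234.3]
```

```bash
cat >> m2.py <<'E'
T=A(232,46);print("tip via top at z=.1079",on("top",T,.1079),"collar via top at .0534",on("top",A(221,352),.0534))
print(tri((310+364/5.714-.4,222+66/5.714-.4),T))
for o in(.036,.038,.04,.042):
    for l in (6,101):
        X=W(-.02+o+l*k/1000,.05+l*m/1000);print(o,l,X.round(4),proj("top",X).round(1),proj("side",X).round(1))
print("collar front px top",A(221,352))
E
python3 m2.py|tail -n +6; python3 - <<'E'
import sys;sys.path.insert(0,'.')
import numpy as np
t=np.load('t0.npy').mean(2)
for r in (156,160,168,176,184,190):print(r,t[r,390:408].round().astype(int).tolist())
E
```

```text
tip [ 0.6253 -0.2306  0.1079] [400.6 170.3] [358.8 234.3]
tip via top at z=.1079 [ 0.6655545  -0.22636994  0.1079    ] collar via top at .0534 [ 0.58244821 -0.23198278  0.0534    ]
(array([ 0.66633789, -0.22762652,  0.10076417]), np.float64(0.001442469348803923))
0.036 6 [ 0.5835 -0.2326  0.0534] [397.4 191.1] [342.5 251. ]
0.036 101 [ 0.6612 -0.2289  0.1079] [399.7 155.1] [372.  231.9]
0.038 6 [ 0.5855 -0.2325  0.0534] [397.4 190.3] [343.2 250.9]
0.038 101 [ 0.6632 -0.2288  0.1079] [399.6 154.3] [372.8 231.7]
0.04 6 [ 0.5875 -0.2324  0.0534] [397.3 189.5] [343.9 250.7]
0.04 101 [ 0.6652 -0.2287  0.1079] [399.6 153.5] [373.5 231.6]
0.042 6 [ 0.5895 -0.2323  0.0534] [397.3 188.7] [344.7 250.6]
0.042 101 [ 0.6672 -0.2287  0.1079] [399.5 152.6] [374.2 231.5]
collar front px top (397.185, 191.56)
156 [143, 144, 137, 132, 132, 136, 141, 63, 98, 112, 88, 113, 141, 137, 134, 133, 135, 139]
160 [79, 79, 80, 78, 140, 140, 114, 73, 99, 104, 95, 136, 135, 133, 133, 135, 136, 135]
168 [133, 75, 85, 84, 77, 146, 88, 85, 104, 103, 96, 133, 128, 131, 129, 135, 139, 139]
176 [139, 73, 80, 81, 79, 149, 73, 95, 103, 99, 91, 137, 131, 132, 134, 133, 132, 136]
184 [117, 143, 141, 75, 83, 67, 77, 99, 105, 91, 142, 140, 142, 48, 59, 99, 139, 86]
190 [133, 131, 93, 77, 77, 34, 87, 103, 106, 83, 101, 80, 79, 113, 141, 138, 137, 118]
```

```bash
cat >> h.py <<'E'
def RT(az,t=0):
    c,s=np.cos(az),np.sin(az);x=np.array([c*np.cos(t),s*np.cos(t),np.sin(t)]);z=np.array([c*np.sin(t),s*np.sin(t),-np.cos(t)])
    return np.array([x,np.cross(z,x),z]).T
def go(G,az,t=0,back=0):
    """G: grasp point in world; back: stand-off along tool z. Prints turn (first) then shift in turned axes."""
    s=sense();R0=Rot.from_quat(s["tool_rot"]).as_matrix();R1=RT(az,t)
    w=Rot.from_matrix(R0.T@R1).as_rotvec();T=np.array(G)+(.019-back)*R1[:,2]
    print("t",round(s["t"],2),"turn",w.round(4),"shift",(R1.T@(T-s["tcp_pos"])).round(4),"shift in old axes",(R0.T@(T-s["tcp_pos"])).round(4),"tcp target",T.round(4),"F",np.round(s["force"],1),"gap",round(float(s["finger_gap"]),3))
E
python3 - <<'E'
from h import *
G=[.6228,-.2303,.0807]
go(G,.053,0,.15); go(G,.053,np.radians(35),.08)
E
```

```text
t 0.4 turn [-4.000e-04 -1.000e-04  2.958e-01] shift [ 0.4275 -0.3348  0.0195] shift in old axes [ 0.5065 -0.1956  0.0196] tcp target [ 0.6228 -0.2303  0.2117] F [-0.2 -0.3  0.5] gap 0.999
t 0.4 turn [-0.0907  0.6063  0.2864] shift [ 0.2639 -0.3348  0.3075] shift in old axes [ 0.473  -0.2058  0.1006] tcp target [ 0.5879 -0.2322  0.1307] F [-0.2 -0.3  0.5] gap 0.999
```

Request:
apply_moves(
  plan=[
    [0,0,0,0,0,0.148,-1],
    [0,0,0,0,0,0.148,-1],
    [0.0475,-0.0372,0,0,0,0,-1],
    [0.0475,-0.0372,0,0,0,0,-1],
    [0.0475,-0.0372,0,0,0,0,-1],
    [0.0475,-0.0372,0,0,0,0,-1],
    [0.0475,-0.0372,0,0,0,0,-1],
    [0.0475,-0.0372,0,0,0,0,-1],
  ],
)

```text
t: 1.4
tcp_pos: [0.4879, -0.3481, 0.2316]
tool_rot: [1.0, 0.026, 0.0, 0.0]
force: [-0.0, 0.2, 0.2]
finger_gap: 0.997
gripper_force: 0.0
```

Request:
apply_moves(
  plan=[
    [0.0475,-0.0372,0,0,0,0,-1],
    [0.0475,-0.0372,0,0,0,0,-1],
    [0.0475,-0.0372,0,0,0,0,-1],
    [0,0,0,0,0.153,0,-1],
    [0,0,0,0,0.153,0,-1],
    [0,0,0,0,0.153,0,-1],
    [0,0,0,0,0.152,0,-1],
    [0,0,0,0,0,0,-1],
  ],
)

```text
t: 2.4
tcp_pos: [0.6215, -0.2282, 0.2297]
tool_rot: [0.957, 0.025, 0.287, -0.012]
force: [0.3, -0.3, -0.3]
finger_gap: 0.999
gripper_force: 0.0
```

```bash
python3 - <<'E'
from h import *
G=[.6228,-.2303,.0807]
go(G,.053,np.radians(35),.0)
E
```

```text
t 2.4 turn [-0.0084  0.0279 -0.0026] shift [-0.0845  0.0021  0.1417] shift in old axes [-0.0805  0.0035  0.144 ] tcp target [ 0.6337 -0.2297  0.0651] F [ 0.3 -0.3 -0.3] gap 0.999
```

Request:
apply_moves(
  plan=[
    [-0.042,0.001,0.01,-0.004,0.0,0,-1],
    [-0.0425,0.001,0.01,-0.004,0.0,0,-1],
    [0,0,0.03,0,0,0,-1],
    [0,0,0.03,0,0,0,-1],
    [0,0,0.03,0,0,0,-1],
    [0,0,0.03,0,0,0,-1],
    [0,0,0,0,0,0,-1],
  ],
)

```text
t: 3.28
tcp_pos: [0.6329, -0.2301, 0.0665]
tool_rot: [0.957, 0.027, 0.289, -0.008]
force: [-0.2, -0.5, 0.2]
finger_gap: 1.001
gripper_force: 0.0
```

```bash
python3 - <<'E'
from h import *
G=[.6228,-.2303,.0807]
go(G,.053,np.radians(35),.0)
t=avg("top");s=avg("side")
f=lambda im,x,y,w,h:cv2.resize(im[y:y+h,x:x+w,::-1],(400,400),interpolation=cv2.INTER_CUBIC)
cv2.imwrite("pics/g1.png",np.clip(np.hstack([f(t,350,120,100,100),f(s,300,190,100,100)]),0,255).astype(np.uint8))
E
```

```text
t 3.27 turn [-0.001   0.0242  0.0033] shift [-0.0001 -0.0003  0.0016] shift in old axes [-0.0001 -0.0003  0.0016] tcp target [ 0.6337 -0.2297  0.0651] F [-0.2 -0.5  0.2] gap 1.001
```

View pics/g1.png

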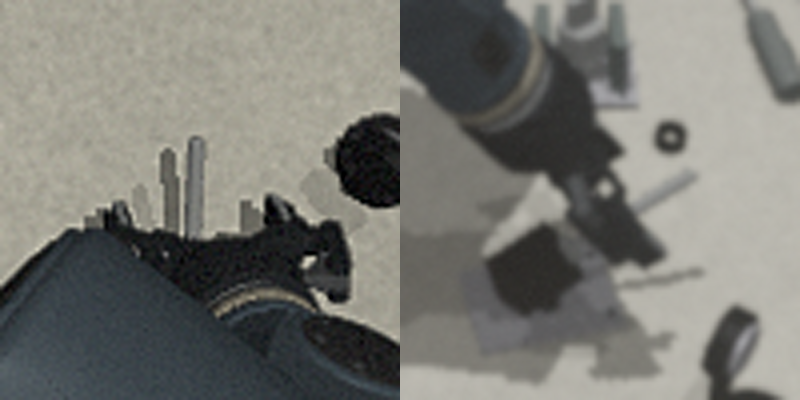

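The open fingers straddle the pin: in the top crop the shaft runs between them at about (195,190), and in the side crop a finger crosses the shaft at about (625,225). I'll close now.

Request:
apply_moves(
  plan=[
    [0,0,0.001,0,0.022,0,0],
    [0,0,0,0,0,0,1],
    [0,0,0,0,0,0,1],
    [0,0,0,0,0,0,1],
    [0,0,0,0,0,0,1],
    [0,0,0,0,0,0,1],
  ],
  force=60,
)

```text
t: 4.12
tcp_pos: [0.6319, -0.2306, 0.0674]
tool_rot: [0.954, 0.026, 0.3, -0.007]
force: [-0.3, 0.7, 3.3]
finger_gap: 0.088
gripper_force: 58.6
```

Request:
apply_moves(
  plan=[
    [0.005,0,0,0,0,0,1],
    [0.005,0,0,0,0,0,1],
  ],
)

```text
t: 4.38
tcp_pos: [0.6387, -0.2298, 0.0716]
tool_rot: [0.954, 0.026, 0.298, -0.007]
force: [-0.6, -1.2, -0.7]
finger_gap: 0.088
gripper_force: 58.5
```

Request:
apply_moves(
  plan=[
    [0.01,0,0,0,0,0,1],
    [0.01,0,0,0,0,0,1],
    [0.01,0,0,0,0,0,1],
    [0.01,0,0,0,0,0,1],
    [0.01,0,0,0,0,0,1],
    [0.01,0,0,0,0,0,1],
    [0,0,-0.03,0,0,0,1],
    [0,0,-0.03,0,0,0,1],
  ],
)

```text
t: 5.38
tcp_pos: [0.6546, -0.2286, 0.1562]
tool_rot: [0.954, 0.026, 0.299, -0.008]
force: [-0.3, 0.2, -1.0]
finger_gap: 0.088
gripper_force: 58.6
```

```bash
python3 - <<'E'
from h import *
s=sense();print(s["tcp_pos"],s["force"],s["gripper_force"])
R=Rot.from_quat(s["tool_rot"]).as_matrix();g=s["tcp_pos"]-.019*R[:,2]
for x in (-.0935,-.0535,.0475):print(proj("top",g+R[:,0]*x).round(1),proj("side",g+R[:,0]*x).round(1))
t=avg("top");s=avg("side")
f=lambda im,x,y,w,h:cv2.resize(im[y:y+h,x:x+w,::-1],(400,400),interpolation=cv2.INTER_CUBIC)
cv2.imwrite("pics/g2.png",np.clip(np.hstack([f(t,350,90,100,100),f(s,310,160,100,100)]),0,255).astype(np.uint8))
go([.7,-.1,.25],-.12)
E
```

```text
[ 0.65456843 -0.22855695  0.15621   ] [-0.2742181   0.19715471 -0.98894331] 58.58470380306244
[403.1 194.5] [337.1 235.5]
[404.1 178.8] [349.9 227. ]
[406.6 136.9] [383.  204.9]
t 5.47 turn [-0.0492 -0.6102  0.1691] shift [ 0.0294 -0.134  -0.0724] shift in old axes [ 0.0845 -0.1267 -0.0298] tcp target [ 0.7   -0.1    0.231] F [ 0.2  0.6 -1.6] gap 0.087
```

View pics/g2.png

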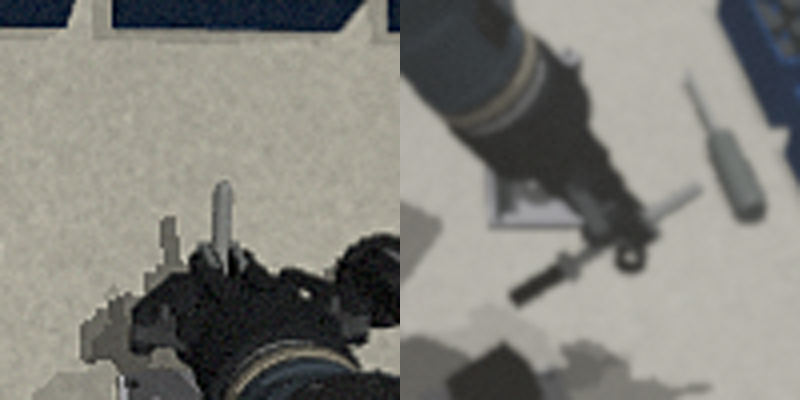

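The pin is drawn and held, with its black handle clear. In the side crop the handle end is at (515,300) and the collar at (568,264). In the top crop the tip is at (222,182).

```bash
python3 - <<'E'
from h import *
for p in((148,358),(222,369),(120,498),(198,509)):
    print(on("top",(p[0]/5+180-.4,(p[1]-300)/5+148-.4),.055).round(4))
c,s=np.cos(-.12),np.sin(-.12)
R=np.array([.6202,.2126]);print([ (R+np.array([c*x,s*x])).round(4).tolist() for x in(-.035,.035,-.004)])
G=[*(R+np.array([c,s])*-.004),.045]
go(G,-.12,0,.13)
t=np.load("t0.npy").mean(2)
for r in (160,161,162,163,187,188,189,190,191):print(r,t[r,202:232].round().astype(int).tolist())
E
```

```text
[0.6577 0.2259 0.055 ]
[0.6526 0.1897 0.055 ]
[0.5887 0.2372 0.055 ]
[0.5837 0.1993 0.055 ]
[[0.5855, 0.2168], [0.6549, 0.2084], [0.6162, 0.2131]]
t 5.47 turn [-0.0492 -0.6102  0.1691] shift [-0.0913 -0.4348  0.0026] shift in old axes [-0.0127 -0.4441 -0.0079] tcp target [0.6162 0.2131 0.156 ] F [ 0.2  0.6 -1.6] gap 0.087
160 [137, 136, 136, 137, 135, 137, 131, 137, 108, 102, 100, 101, 98, 97, 99, 95, 86, 80, 91, 93, 100, 134, 90, 62, 60, 58, 60, 67, 72, 82]
161 [135, 135, 133, 135, 132, 137, 90, 85, 69, 89, 100, 104, 103, 103, 103, 90, 97, 94, 96, 98, 98, 139, 86, 45, 37, 57, 58, 60, 57, 55]
162 [134, 131, 129, 136, 136, 142, 88, 60, 53, 88, 95, 75, 92, 94, 105, 113, 103, 103, 100, 102, 117, 150, 87, 45, 33, 35, 62, 62, 60, 56]
163 [134, 130, 127, 133, 134, 145, 98, 61, 51, 63, 60, 57, 59, 60, 70, 73, 83, 74, 71, 70, 61, 82, 71, 49, 36, 33, 60, 61, 60, 60]
187 [135, 127, 135, 119, 103, 98, 101, 87, 84, 54, 29, 52, 55, 54, 58, 56, 53, 54, 59, 65, 65, 62, 60, 61, 61, 68, 57, 137, 134, 135]
188 [138, 141, 145, 94, 96, 100, 103, 100, 103, 101, 100, 97, 98, 98, 95, 94, 141, 116, 68, 63, 65, 64, 67, 62, 62, 46, 54, 140, 142, 140]
189 [138, 116, 87, 92, 90, 104, 108, 103, 103, 104, 103, 98, 99, 97, 97, 104, 144, 110, 56, 39, 38, 64, 69, 62, 58, 40, 137, 143, 140, 135]
190 [139, 91, 57, 61, 56, 76, 74, 88, 93, 107, 95, 101, 102, 102, 98, 113, 150, 92, 55, 38, 33, 58, 66, 63, 57, 35, 137, 138, 138, 134]
191 [140, 93, 60, 52, 52, 54, 55, 57, 61, 59, 65, 62, 69, 66, 63, 81, 82, 87, 58, 37, 36, 61, 63, 63, 58, 27, 138, 141, 137, 128]
```

Request:
apply_moves(
  plan=[
    [0,0,-0.01,-0.0123,-0.1525,0.045,1],
    [0,0,-0.01,-0.0123,-0.1525,0.045,1],
    [0,0,0,-0.0123,-0.1525,0.045,1],
    [0,0,0,-0.0123,-0.1525,0.045,1],
    [-0.011,-0.054,0,0,0,0,1],
    [-0.011,-0.054,0,0,0,0,1],
    [-0.011,-0.054,0,0,0,0,1],
    [-0.011,-0.054,0,0,0,0,1],
  ],
)

```text
t: 6.48
tcp_pos: [0.6237, -0.0011, 0.1672]
tool_rot: [0.997, -0.038, 0.061, -0.016]
force: [0.9, 0.2, -1.0]
finger_gap: 0.089
gripper_force: 58.7
```

Request:
apply_moves(
  plan=[
    [-0.011,-0.054,0,0,0,0,1],
    [-0.011,-0.054,0,0,0,0,1],
    [-0.011,-0.054,0,0,0,0,1],
    [-0.011,-0.05,0,0,0,0,1],
    [0,0,0,0,0,0,1],
    [0,0,0,0,0,0,1],
  ],
)

```text
t: 7.22
tcp_pos: [0.5957, 0.2117, 0.1697]
tool_rot: [0.997, -0.037, 0.061, -0.016]
force: [-0.8, 0.6, -0.9]
finger_gap: 0.089
gripper_force: 58.8
```

```bash
cat > rest.py <<'E'
from h import *
import sys
c,s=np.cos(-.13),np.sin(-.13)
G=[.6206-.004*c,.213-.004*s,.045];go(G,-.13,0,0)
q=sense();R=Rot.from_quat(q["tool_rot"]).as_matrix();g=q["tcp_pos"]-.019*R[:,2]
for x in (-.0895,-.0435,.0515):print(proj("top",g+R[:,0]*x).round(1),proj("side",g+R[:,0]*x).round(1))
t=avg("top");s=avg("side")
f=lambda im,x,y,w,h:cv2.resize(im[y:y+h,x:x+w,::-1],(400,400),interpolation=cv2.INTER_CUBIC)
cv2.imwrite(sys.argv[1],np.clip(np.hstack([f(t,170,120,100,100),f(s,275,110,80,80)]),0,255).astype(np.uint8))
E
python3 rest.py pics/r1.png
```

```text
t 7.22 turn [-0.0389 -0.119   0.0551] shift [ 0.0205 -0.0045  0.1437] shift in old axes [0.0034 0.0018 0.1452] tcp target [0.6166 0.2135 0.026 ] F [-0.8  0.6 -0.9] gap 0.089
[199.8 217.9] [287.6 121.4]
[201.7 196.6] [301.9 119.1]
[205.5 152.7] [331.6 114.2]
```

View pics/r1.png

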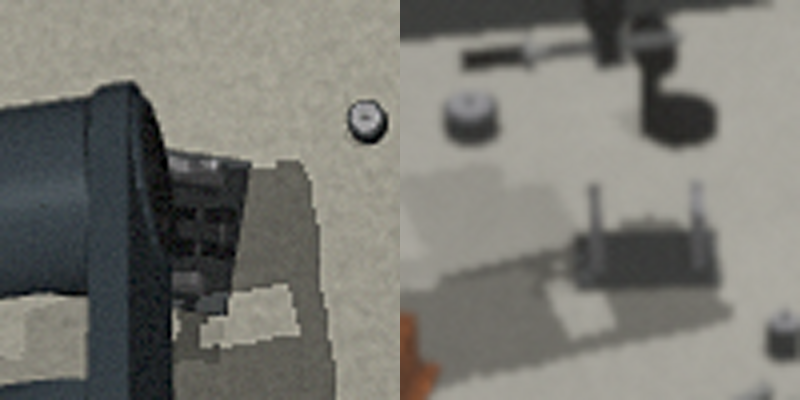

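The top view is hidden by the arm. The side crop shows the held pin with handle end at (460,58) and collar at (530,52), as predicted to about 1 px. The rest's uprights are at (595,235) and (697,225). I'll finish the leveling turn and go down.

Request:
apply_moves(
  plan=[
    [0,0,0,-0.0195,-0.0595,0.0275,1],
    [0,0,0,-0.0195,-0.0595,0.0275,1],
    [0.0205,-0.0045,0,0,0,0,1],
    [0,0,0.03,0,0,0,1],
    [0,0,0.03,0,0,0,1],
    [0,0,0.03,0,0,0,1],
    [0,0,0.03,0,0,0,1],
    [0,0,0,0,0,0,1],
  ],
)

```text
t: 8.32
tcp_pos: [0.6152, 0.2112, 0.0479]
tool_rot: [0.998, -0.067, -0.003, 0.001]
force: [0.2, -1.2, -1.2]
finger_gap: 0.087
gripper_force: 58.7
```

```bash
sed -i 's/f(s,275,110,80,80)/f(s,275,110,80,80)/' rest.py; python3 rest.py pics/r2.png
```

```text
t 8.32 turn [ 0.0015  0.0049 -0.0035] shift [ 0.0011 -0.0025  0.0219] shift in old axes [ 0.0012 -0.0025  0.0219] tcp target [0.6166 0.2135 0.026 ] F [ 0.2 -1.2 -1.2] gap 0.087
[207.6 212.4] [295.5 148. ]
[210.8 193.4] [309.2 147.6]
[217.3 154.8] [337.6 146.8]
```

View pics/r2.png

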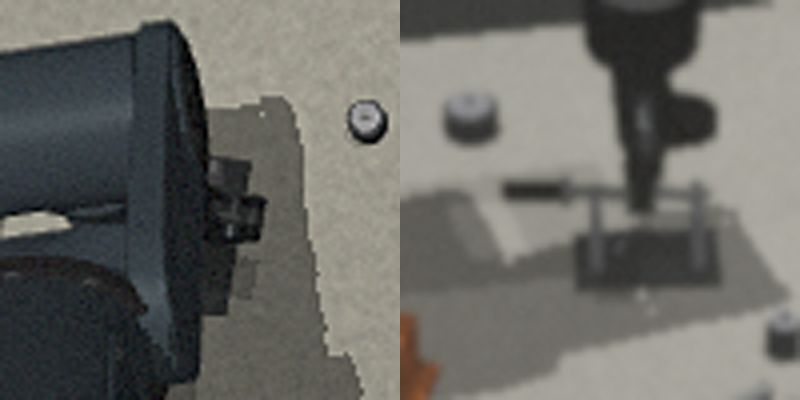

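The side crop shows the pin level just above both uprights, which are at (597,195) and (700,190), with the collar left of the near one. Lowering.

Request:
apply_moves(
  plan=[
    [0.001,-0.0025,0.01,0,0.004,0,1],
    [0,0,0.005,0,0,0,1],
    [0,0,0.003,0,0,0,1],
    [0,0,0.002,0,0,0,1],
    [0,0,0,0,0,0,1],
  ],
)

```text
t: 9.05
tcp_pos: [0.6189, 0.2148, 0.0344]
tool_rot: [0.998, -0.065, 0.004, 0.001]
force: [-6.5, -4.6, 17.5]
finger_gap: 0.09
gripper_force: 60.8
```

```bash
cat > hz.py <<'E'
from h import *
def handle(P,az,box,thr=60,show=False):
    """dark handle in the side view, laid on the vertical plane through P along az -> end points (x along, z)"""
    g=cv2.cvtColor(np.clip(avg("side",3),0,255).astype(np.uint8),cv2.COLOR_RGB2GRAY)
    x,y,w,h=box;m=(g[y:y+h,x:x+w]<thr).astype(np.uint8)
    if show:print(g[y:y+h,x:x+w])
    n,l,st,c=cv2.connectedComponentsWithStats(m);k=1+np.argmax(st[1:,4]);ys,xs=np.nonzero(l==k)
    a=np.array([np.cos(az),np.sin(az),0]);nv=np.array([-a[1],a[0],0]);Q=[]
    for u,v in zip(xs+x,ys+y):
        o,d=ray("side",(u,v));p=o+d*(nv@(P-o))/(nv@d);Q.append([a@(p-P),p[2]])
    Q=np.array(Q);f=np.polyfit(Q[:,0],Q[:,1],1)
    print("n",len(Q),"px",(xs.mean()+x).round(1),(ys.mean()+y).round(1),"along",Q[:,0].min().round(4),Q[:,0].max().round(4),"mean",Q.mean(0).round(4),"slope",f[0].round(3))
E
python3 - <<'E'
from hz import *
np.set_printoptions(linewidth=200)
P=np.array([.6206,.213,0]);handle(P,-.13,(290,138,26,26),60,True)
s=sense();print(s["force"],s["ft_torque"],s["tcp_pos"],s["tool_rot"])
E
```

```text
[[ 82  92 111 128 144 160 164 165 164 165 167 167 166 166 166 166 166 166 167 166 166 168 168 168 168 169]
 [126 134 146 156 162 164 165 164 164 165 166 166 166 165 166 165 166 166 166 166 167 167 167 167 166 167]
 [157 158 161 164 165 166 164 164 165 166 166 166 165 165 164 165 164 166 166 166 166 167 166 165 166 166]
 [163 163 163 164 165 165 166 166 166 167 166 166 165 164 164 163 163 164 165 165 167 166 164 163 164 165]
 [162 163 164 164 164 164 165 164 165 165 165 164 163 162 162 159 159 160 160 160 160 160 160 159 159 162]
 [162 161 162 162 163 162 162 159 159 160 159 157 157 157 155 153 151 151 151 151 152 152 151 151 153 157]
 [158 157 157 157 157 157 155 151 150 151 151 149 148 148 148 147 147 148 148 149 149 149 149 150 150 155]
 [150 150 149 149 149 150 149 148 146 148 148 147 146 146 146 147 147 147 148 148 149 149 148 146 147 153]
 [143 145 146 147 148 147 148 147 147 147 147 146 146 146 146 147 147 147 148 149 149 147 141 135 136 146]
 [128 136 144 147 147 148 148 148 147 147 147 146 146 146 146 147 147 147 146 147 148 144 129 111 116 137]
 [104 120 139 146 148 147 145 
[... 1235 characters left out ...]
5  64  77  81  71]
 [107 108 106 105 105 106 118 134 142 135 115 102  94  93  93  93  93  92  90  79  61  54  62  74  80  72]
 [103 102  98  96  96  97 107 117 111 105  96  92  91  92  92  91  92  91  91  80  60  55  62  74  80  71]
 [ 95  95  93  93  94  95  97 100  95  92  91  92  91  91  92  92  93  92  89  81  62  53  63  75  80  71]
 [ 91  92  92  92  92  93  93  93  93  93  91  91  91  90  90  91  90  92  90  81  63  55  60  71  76  69]]
n 19 px 301.7 151.5 along -0.09 -0.0596 mean [-0.074   0.0502] slope -0.022
[-4.63435142 -4.49654568 16.87125677] [-0.67617691  0.43712732 -0.10122082] [0.61893541 0.21482285 0.03435648] [ 9.97865553e-01 -6.51947307e-02  3.70188040e-03  5.31102173e-04]
```

Request:
apply_moves(
  plan=[
    [0,0.0015,0,0,0,0,1],
    [0,0.0015,0,0,0,0,1],
    [0,0,0,0,0,0,1],
  ],
)

```text
t: 9.57
tcp_pos: [0.619, 0.2136, 0.0334]
tool_rot: [0.998, -0.065, 0.004, -0.001]
force: [-3.4, 1.5, 9.8]
finger_gap: 0.09
gripper_force: 59.8
```

Request:
apply_moves(
  plan=[
    [0,0.0015,0,0,0,0,1],
    [0,0.0015,0,0,0,0,1],
    [0,0,0,0,0,0,1],
  ],
)

```text
t: 9.95
tcp_pos: [0.619, 0.2132, 0.0336]
tool_rot: [0.998, -0.066, 0.005, -0.003]
force: [-2.1, 8.4, 9.9]
finger_gap: 0.089
gripper_force: 59.8
```

```bash
python3 - <<'E'
from hz import *
P=np.array([.6206,.213,0]);handle(P,-.13,(290,138,26,26),60)
s=sense();print(s["force"],s["ft_torque"],s["tcp_pos"],s["tool_rot"])
for z in(.055,):
  for y in(-.019,.019):
    for x in(-.039,-.031):
      c,t=np.cos(-.13),np.sin(-.13);print(x,y,proj("side",[.6206+c*x-t*y,.213+t*x+c*y,z]).round(1))
E
```

```text
n 17 px 301.5 152.4 along -0.09 -0.0563 mean [-0.075   0.0468] slope 0.011
[-2.30244365  8.89504373  9.61539458] [1.33190477 0.0487129  0.09041486] [0.61900793 0.2132053  0.03351829] [ 0.99782486 -0.06566727  0.0050761  -0.00275425]
-0.039 -0.019 [312.4 153.4]
-0.031 -0.019 [314.8 153.3]
-0.039 0.019 [311.9 146.7]
-0.031 0.019 [314.2 146.6]
```

Request:
apply_moves(
  plan=[
    [0,-0.002,-0.003,0,0,0,1],
    [0,0,0,0,0,0,1],
    [0,0,0,0,0,0,0.5],
    [0,0,0,0,0,0,0],
    [0,0,0,0,0,0,-0.5],
    [0,0,0,0,0,0,-0.5],
    [0,0,-0.02,0,0,0,-0.5],
    [0,0,-0.04,0,0,0,-0.5],
  ],
)

```text
t: 11.1
tcp_pos: [0.6162, 0.2113, 0.0935]
tool_rot: [0.998, -0.066, 0.001, 0.0]
force: [0.9, 0.5, 0.1]
finger_gap: 0.749
gripper_force: 0.0
```

```bash
python3 - <<'E'
from hz import *
P=np.array([.6206,.213,0]);handle(P,-.13,(290,138,26,26),60)
c,s=np.cos(-.13),np.sin(-.13)
H=[.6206-.0735*c,.213-.0735*s,.045];go(H,-.13,0,.0)
T=[.6376,-.0263,.080];go(T,.63,0,.1)
g=np.load("t0.npy");k=cv2.resize(g[155:190,295:330,:].astype(np.float32),(400,400),interpolation=cv2.INTER_CUBIC)
np.set_printoptions(linewidth=220);print(g[160:184,302:326].mean(2).round().astype(int))
E
```

```text
n 18 px 301.6 152.4 along -0.09 -0.0563 mean [-0.0745  0.0466] slope -0.005
t 11.25 turn [-0.0024 -0.012  -0.0009] shift [-0.0729 -0.0011  0.0715] shift in old axes [-0.0737 -0.0008  0.0707] tcp target [0.5477 0.2225 0.026 ] F [-0.4  0.   0.1] gap 0.75
t 11.25 turn [ 0.0023 -0.0123 -0.7609] shift [-0.126   0.2031 -0.0635] shift in old axes [ 0.0495  0.2338 -0.0634] tcp target [ 0.6376 -0.0263  0.161 ] F [-0.4  0.   0.1] gap 0.75
[[121 124  57  32  34  36  34  35  31  34  34  32  34  45  63  77  76  85  87  85  88  83  78 105]
 [115 124  51  28  29  35  30  29  21  48  49  53  58  27  31  38  37  39  48  48  60  70  69  56]
 [116 118 123 100  72  51  49  46 140 123 123 130 106  77  26  31  31  35  32  37  31  31 117  40]
 [116 113 120 122 123 124 114  78 128 122 120 100 126 128 106  43  29  30  34  37  33  23 116 137]
 [114 110 116 118 120 116 134  39 142 123 120 123 127 124 126 137  86  49  49  26  25  15 142 142]
 [135 133 136 141 141 126 135  37  67 125 121 119 123 126 125 127 128 126 123 125 110 105 138 138]
 [134 135 139 142 110 105 111  70  32 134 126 118 131  97 126 125 126 109
[... 1009 characters left out ...]
7 147]
 [ 78  80  80  82  82  84  69  71  66  77  79  88  53  47  88 143 141 143 140 137 137 139 139 108]
 [ 77  81  83  81  83  81  80  85  84  80  83  81  66  96 115 135 149 148 146 142 137 141 142 109]
 [ 81  82  82  84  85  83  82  85  84  84  82  86  81  84  84  86  82  81  93 105 137 142 141 110]
 [ 86  91  87  88  85  85  83  85  86  83  83  84  81  79  81  79  79  77  73 123 138 140 147 110]
 [ 38  51  46  77  75  89  87  86  88  86  84  85  82  83  84  83  83  81  73 125 143 142 144 136]
 [ 31  30  32  34  37  40  50  45  60  76  72  90  87  87  86  86  85  81  73 143 142 140 138 133]
 [ 26  21  25  30  29  30  34  57  65  38  38  38  45  46  64  73  77  86  77 147 147 142 129 136]]
```

Request:
apply_moves(
  plan=[
    [0,0,-0.06,0,0,0,-0.5],
    [0.0124,0.0585,0,0,0,0,-0.5],
    [0.0124,0.0585,0,0,0,0,-0.5],
    [0.0124,0.0585,0,0,0,0,-0.5],
    [0.0124,0.0585,0,0,0,0,-0.5],
    [0,0,0,0,0,-0.148,-0.3],
    [0,0,0,0,0,-0.148,-0.3],
    [0,0,0,0,0,-0.148,-0.3],
  ],
)

```text
t: 12.25
tcp_pos: [0.635, -0.0273, 0.1534]
tool_rot: [0.987, 0.158, 0.002, 0.0]
force: [0.0, -0.1, 0.5]
finger_gap: 0.651
gripper_force: 0.0
```

Request:
apply_moves(
  plan=[
    [0,0,0,0,0,-0.148,-0.3],
    [0,0,0,0,0,0,-0.3],
  ],
)

```text
t: 12.5
tcp_pos: [0.6351, -0.0268, 0.1535]
tool_rot: [0.974, 0.228, 0.002, 0.0]
force: [-0.9, 0.5, -0.7]
finger_gap: 0.652
gripper_force: 0.0
```

```bash
python3 - <<'E'
from h import *
print(proj("top",[.6376,-.0263,.086]),on("top",(313.3,167.1),.086))
go([.6376,-.0263,.082],.46,0,.0)
E
```

```text
[312.89619235 165.94149337] [ 0.63482012 -0.02727574  0.086     ]
t 12.5 turn [ 0.0018 -0.0034 -0.0008] shift [0.0024 0.0006 0.0905] shift in old axes [0.0021 0.0005 0.0905] tcp target [ 0.6376 -0.0263  0.063 ] F [-0.9  0.5 -0.7] gap 0.652
```

Request:
apply_moves(
  plan=[
    [0.001,0,0.03,0,0,0,-0.3],
    [0,0,0.03,0,0,0,-0.3],
    [0,0,0.03,0,0,0,-0.3],
    [0,0,0,0,0,0,0.3],
    [0,0,0,0,0,0,1],
    [0,0,0,0,0,0,1],
    [0,0,0,0,0,0,1],
    [0,0,0,0,0,0,1],
  ],
  force=25,
)

```text
t: 13.5
tcp_pos: [0.638, -0.0262, 0.0652]
tool_rot: [0.974, 0.228, 0.004, 0.001]
force: [-0.1, 2.3, 5.0]
finger_gap: 0.095
gripper_force: 28.7
```

```bash
python3 - <<'E'
from h import *
s=sense();print({k:np.round(v,3) for k,v in s.items()})
go([.6376,-.0263,.082],-.155,0,.0)
E
```

```text
{'t': np.float64(13.5), 'q': array([-0.216,  0.754,  1.523,  0.002,  0.857,  0.893]), 'qd': array([ 0.001,  0.001, -0.   ,  0.001,  0.002, -0.002]), 'tau': array([-1.7440e+00, -4.5212e+01, -1.1593e+01, -6.2400e-01, -1.4700e-01,
       -2.7000e-02]), 'tcp_pos': array([ 0.638, -0.026,  0.065]), 'tool_rot': array([0.974, 0.228, 0.004, 0.001]), 'force': array([-0.088,  2.334,  5.   ]), 'ft_torque': array([ 0.435, -0.017, -0.023]), 'gripper_force': np.float64(28.732), 'finger_gap': np.float64(0.095)}
t 13.5 turn [ 0.0014 -0.0077  0.6156] shift [-0.0004  0.0002  0.0022] shift in old axes [-0.0005 -0.0001  0.0022] tcp target [ 0.6376 -0.0263  0.063 ] F [-0.1  2.3  5. ] gap 0.095
```

Request:
apply_moves(
  plan=[
    [0,0,0,0,0,0.123,1],
    [0,0,0,0,0,0.123,1],
    [0,0,0,0,0,0.123,1],
    [0,0,0,0,0,0.123,1],
    [0,0,0,0,0,0.123,1],
    [0,0,0,0,0,0,1],
  ],
)

```text
t: 14.25
tcp_pos: [0.638, -0.0265, 0.0652]
tool_rot: [0.997, -0.077, 0.004, 0.0]
force: [0.4, 2.2, 5.4]
finger_gap: 0.099
gripper_force: 28.8
```

Request:
apply_moves(
  plan=[
    [0,0,0,0,0,0,0.5],
    [0,0,0,0,0,0,0],
    [0,0,0,0,0,0,-0.3],
    [0,0,0,0,0,0,-0.3],
    [0,0,-0.05,0,0,0,-0.3],
    [0,0,-0.05,0,0,0,-0.3],
    [-0.01,-0.06,0,0,0,0,-0.3],
    [-0.01,-0.06,0,0,0,0,-0.3],
  ],
)

```text
t: 15.25
tcp_pos: [0.6359, 0.0956, 0.1649]
tool_rot: [0.997, -0.078, 0.004, -0.0]
force: [0.9, -0.6, 0.3]
finger_gap: 0.644
gripper_force: 0.0
```

```bash
python3 - <<'E'
from hz import *
P=np.array([.6206,.213,0]);handle(P,-.13,(290,138,26,26),60)
c,s=np.cos(-.13),np.sin(-.13)
H=[.6206-.0735*c,.213-.0735*s,.045];go(H,-.13,0,.08)
t=avg("top",4);np.save("t1.npy",t);s=avg("side",4);np.save("s1.npy",s)
f=lambda im,x,y,w,h:cv2.resize(im[y:y+h,x:x+w,::-1],(400,400),interpolation=cv2.INTER_CUBIC)
cv2.imwrite("pics/f1.png",np.clip(np.vstack([np.hstack([f(t,287,145,50,50),f(s,320,175,50,50)])]),0,255).astype(np.uint8))
E
```

```text
n 9 px 302.0 152.0 along -0.0866 -0.0597 mean [-0.0732  0.0482] slope -0.044
t 15.4 turn [-0.0005 -0.0046 -0.019 ] shift [-0.1021 -0.1118  0.0577] shift in old axes [-0.1044 -0.1099  0.0573] tcp target [0.5477 0.2225 0.106 ] F [ 0.1 -0.7 -0.2] gap 0.653
```

View pics/f1.png

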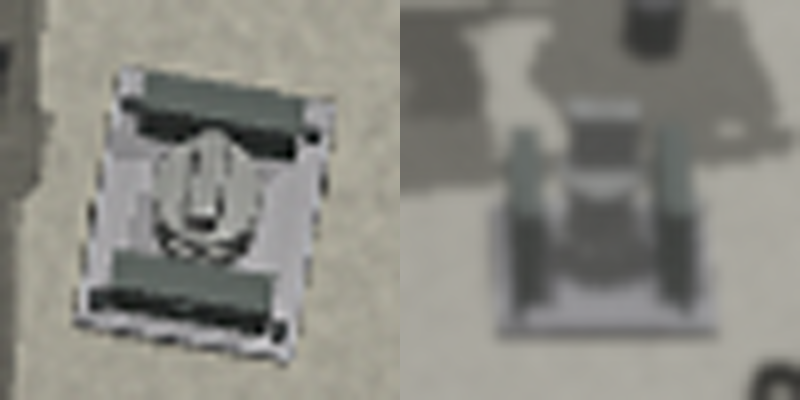

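The top crop shows the tab now along the bore, from (213,135) to (202,225), with cheek tops at (225,100) and (195,280). The side crop shows the tab centred between the cheeks. Next, the handle.

Request:
apply_moves(
  plan=[
    [-0.0255,-0.028,0,0,0,-0.005,-0.3],
    [-0.0255,-0.028,0,0,0,-0.005,-0.3],
    [-0.0255,-0.028,0,0,0,-0.005,-0.3],
    [-0.0255,-0.028,0,0,-0.004,-0.004,-0.3],
    [0,0,0.05,0,0,0,-0.3],
    [0,0,0,0,0,0,-0.3],
  ],
)

```text
t: 16.55
tcp_pos: [0.5477, 0.2201, 0.1103]
tool_rot: [0.998, -0.068, -0.004, 0.001]
force: [0.1, 0.0, 0.0]
finger_gap: 0.655
gripper_force: 0.0
```

```bash
python3 - <<'E'
from h import *
A=lambda x,y:(287+x/8-.44,145+y/8-.44)
B=[on("top",A(*p),.008) for p in((120,68),(336,102),(290,362),(75,322))]
L=np.mean([np.linalg.norm(B[0]-B[3]),np.linalg.norm(B[1]-B[2])]);W=np.mean([np.linalg.norm(B[0]-B[1]),np.linalg.norm(B[3]-B[2])])
print("base",rect(B,L,W),L,W)
F,N=[np.array([on("top",A(*p),.056) for p in q]) for q in(((147,73),(307,98),(300,135),(140,108)),((118,250),(277,275),(270,312),(110,286)))]
f,n=F.mean(0),N.mean(0);d=f-n;print("far",f,"near",n,np.linalg.norm(d),"az",np.arctan2(d[1],d[0]),"mid",(f+n)/2)
for Q in(F,N):
    e=Q[0]+Q[3]-Q[1]-Q[2];print("cheek az",np.arctan2(-e[0],e[1]))
c,s=np.cos(-.13),np.sin(-.13)
H=[.6206-.0735*c,.213-.0735*s,.045];go(H,-.13)
E
```

```text
base (array([ 0.63855121, -0.02597054, -0.16483831]), np.float64(0.0003555741549137672)) 0.08358175267808643 0.06906614738973557
far [ 0.6640838  -0.03055561  0.056     ] near [ 0.60934943 -0.02187705  0.056     ] 0.055418134274689404 az -0.15724856394682424 mid [ 0.63671661 -0.02621633  0.056     ]
cheek az -0.154281337453886
cheek az -0.15126692712831377
t 16.55 turn [ 0.0025  0.007  -0.0052] shift [-0.0003 -0.0024  0.0843] shift in old axes [ 0.0003 -0.0026  0.0843] tcp target [0.5477 0.2225 0.026 ] F [0.1 0.  0. ] gap 0.655
```

Request:
apply_moves(
  plan=[
    [0,-0.001,0.042,0,0.004,-0.004,-0.3],
    [0,0,0.042,0,0,0,-0.3],
    [0,0,0,0,0,0,0.3],
    [0,0,0,0,0,0,1],
    [0,0,0,0,0,0,1],
    [0,0,0,0,0,0,1],
    [0,0,0,0,0,0,1],
  ],
  force=60,
)

```text
t: 17.42
tcp_pos: [0.553, 0.2222, 0.0309]
tool_rot: [0.998, -0.065, 0.005, -0.001]
force: [1.4, 1.3, 5.4]
finger_gap: 0.133
gripper_force: 58.8
```

Request:
apply_moves(
  plan=[
    [0,0,0,0,0,0,1],
    [0,0,-0.015,0,0,0,1],
    [0,0,-0.04,0,0,0,1],
    [0,0,-0.04,0,0,0,1],
    [0,0,0,0,0,0,1],
  ],
)

```text
t: 18.05
tcp_pos: [0.5518, 0.2223, 0.1276]
tool_rot: [0.998, -0.065, 0.005, -0.001]
force: [-0.8, 0.0, -2.1]
finger_gap: 0.135
gripper_force: 58.5
```

```bash
cat > fx.py <<'E'
from h import *
a=-.157;d=np.array([np.cos(a),np.sin(a),0]);M=np.array([.6378,-.0263,.04])-.034*d
# handle grasp at pin x=-50.5 -> collar front is 26 mm ahead of the grasp point
import sys
def st(x,dz=0):go(M+d*(x-.026)+[0,0,dz],a)   # x: collar-front position along bore
if __name__=="__main__":
    for x in map(float,sys.argv[1:]):st(x)
E
python3 fx.py -.12 0
```

```text
t 18.05 turn [-0.0022 -0.0099  0.0261] shift [-0.0562  0.2322  0.1066] shift in old axes [-0.0633  0.2308  0.1055] tcp target [0.46   0.0018 0.021 ] F [-0.8  0.  -2.1] gap 0.135
t 18.05 turn [-0.0022 -0.0099  0.0261] shift [0.0638 0.2322 0.1066] shift in old axes [0.0566 0.234  0.1067] tcp target [ 0.5785 -0.0169  0.021 ] F [-0.8  0.  -2.1] gap 0.135
```

Request:
apply_moves(
  plan=[
    [0,0,0,0,0,0.026,1],
    [-0.0103,0.058,0,0,0,0,1],
    [-0.0103,0.058,0,0,0,0,1],
    [-0.0103,0.058,0,0,0,0,1],
    [-0.0103,0.058,0,0,0,0,1],
    [0,0,0.045,0,0,0,1],
    [0,0,0.045,0,0,0,1],
    [0,0,0,0,0,0,1],
  ],
)

```text
t: 19.05
tcp_pos: [0.47, -0.0002, 0.0302]
tool_rot: [0.997, -0.079, -0.003, -0.001]
force: [-0.1, 0.4, -1.2]
finger_gap: 0.139
gripper_force: 58.7
```

```bash
python3 - <<'E'
from fx import *
s0=sense();print(s0["tcp_pos"],s0["force"],s0["q"].round(2))
st(-.105)
t=avg("top",4);s=avg("side",4);np.save("t2.npy",t);np.save("s2.npy",s)
R=Rot.from_quat(s0["tool_rot"]).as_matrix();P=s0["tcp_pos"]-.0141*R[:,2]
for x in(-.025,.021,.116):print("pred",x,proj("top",P+R[:,0]*x).round(1),proj("side",P+R[:,0]*x).round(1))
print("mouth",proj("top",M).round(1),proj("side",M).round(1))
f=lambda im,x,y,w,h,k:cv2.resize(im[y:y+h,x:x+w,::-1],(w*k,h*k),interpolation=cv2.INTER_CUBIC)
cv2.imwrite("pics/f2.png",np.clip(np.hstack([f(t,280,145,60,90,6),f(s,280,160,72,90,6)]),0,255).astype(np.uint8))
E
```

```text
[ 4.70002519e-01 -2.15475973e-04  3.02404660e-02] [-0.07093796  0.42045894 -1.15905846] [-0.24  0.69  1.96  0.    0.49  1.49]
t 19.05 turn [-0.0015  0.0068 -0.0015] shift [ 0.0048 -0.0005  0.0092] shift in old axes [ 0.0049 -0.0005  0.0092] tcp target [ 0.4748 -0.0005  0.021 ] F [-0.1  0.4 -1.2] gap 0.139
pred -0.025 [299.6 247.7] [279.8 200.3]
pred 0.021 [302.8 228.8] [295.1 200. ]
pred 0.116 [309.3 190.4] [326.8 199.5]
mouth [310.3 182.7] [333.3 200.1]
```

View pics/f2.png

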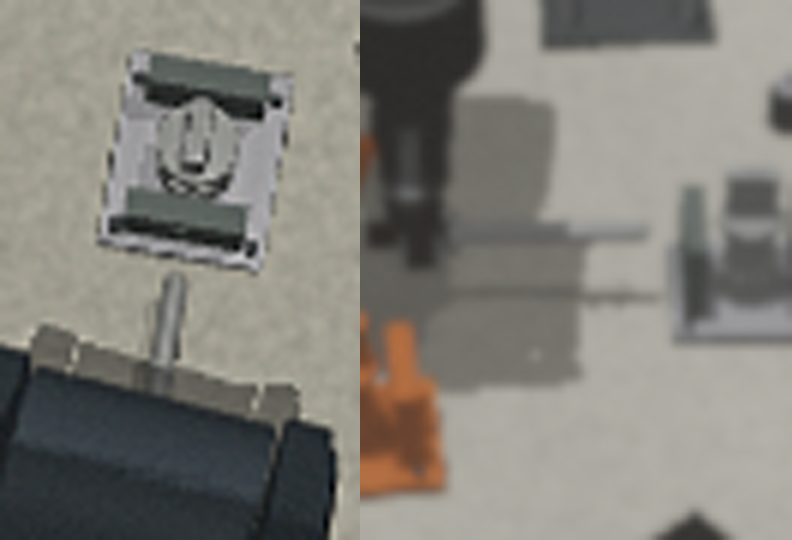

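The top crop shows the shaft with its tip at (178,272), which is px (309.3,190), pointing at the near cheek. The side crop shows the shaft level, with its tip at (648,230), which is px (328,198.3), in front of the cheek at (693,245). From here I'll measure in numbers.

```bash
python3 - <<'E'
from fx import *
np.set_printoptions(linewidth=220)
t=np.load("t2.npy").mean(2);s=np.load("s2.npy").mean(2)
print(t[188:206:2,300:316].round().astype(int));print(s[190:206,296:334].round().astype(int))
E
```

```text
[[157 156 155 154 158 162 134 133 136 136 105 111  88  78  85 107]
 [149 152 155 154 151 151 158 152 132 132 137 155 152 155 157 156]
 [160 154 157 158 156 156 162  91 114 142 114 134 157 161 158 162]
 [158 152 157 157 156 154 137 103 139 135 102 154 157 158 154 156]
 [151 151 152 152 134 139  97 114 154 123  97 162 160 157 158 151]
 [151 148 149 157 133 141  96 121 149 116 125 156 158 160 149 144]
 [160 157 154 156 142 124 104 140 134 102 160 156 154 148 152 162]
 [154 154 163 143 142 100 113 158 124  76 158 148 146 151 156 159]
 [ 94 112 130 140 141 103 123 153 116  69 160 161 155 150 154 152]]
[[110 112 112 112 113 112 113 113 112 112 113 113 113 112 117 136 160 167 167 168 169 168 168 168 169 169 168 167 166 166 167 168 168 168 169 168 165 160]
 [112 113 113 113 113 113 112 112 113 112 113 114 113 114 119 138 162 167 168 168 169 169 170 169 169 170 169 168 166 167 167 168 168 169 169 168 163 149]
 [113 114 114 114 113 113 114 113 113 112 114 115 114 116 125 147 164 168 169 168 168 169 170 170 170 169 169 168 166 166 166 166 167 168 169 168 162 145]
 [112 112 112 113 113 113 113 1
[... 1284 characters left out ...]
12 112 114 126 147 161 164 163 162 163 163 164 165 167 169 169 160 144 129 101]
 [102 110 112 113 114 115 113 113 113 114 115 114 113 113 113 113 115 115 115 114 119 138 161 169 168 167 166 166 167 168 170 170 170 168 158 138 126 103]
 [108 111 113 114 115 114 113 112 114 116 115 115 114 112 112 113 114 115 115 115 120 139 163 168 168 167 166 167 168 169 170 170 169 167 158 137 126 103]
 [111 113 115 115 115 115 114 114 114 114 115 115 114 113 114 114 115 114 115 116 120 140 162 168 168 169 168 168 169 170 170 169 168 167 157 138 126 102]
 [111 114 115 116 115 116 115 114 113 115 115 114 114 114 115 116 115 116 115 117 125 146 164 168 168 168 168 168 167 169 170 169 168 167 157 138 128 106]]
```

```bash
python3 - <<'E'
from fx import *
n=np.array([-d[1],d[0],0]);X=lambda x,y,z:M*[1,1,0]+d*x+n*y+[0,0,z]
for nm,p,ob in(("near cheek +y top",(.006,.025,.056),190.2),("near cheek -y top",(.006,-.025,.056),201.2),("far +y top",(.062,.025,.056),190),("tab +y top",(.034,.0045,.086),187.1),("tab -y top",(.034,-.0045,.086),None),("base -y z8",(.034,-.0345,.008),None),("base -y z0",(.034,-.0345,0),None)):print(nm,proj("side",X(*p)).round(1),ob)
s=np.load("s1.npy").mean(2);print("col335",[(r,int(s[r,335])) for r in range(186,222)]);print("col345",[(r,int(s[r,345])) for r in range(184,222)]);print("col354",[(r,int(s[r,354])) for r in range(186,222)])
E
```

```text
near cheek +y top [335.  190.5] 190.2
near cheek -y top [335.9 201.8] 201.2
far +y top [353.4 190.1] 190
tab +y top [345.  187.4] 187.1
tab -y top [345.3 189.4] None
base -y z8 [345.  215.4] None
base -y z0 [344.9 217.3] None
col335 [(186, 161), (187, 163), (188, 164), (189, 162), (190, 148), (191, 119), (192, 106), (193, 105), (194, 105), (195, 105), (196, 104), (197, 104), (198, 102), (199, 102), (200, 100), (201, 92), (202, 76), (203, 67), (204, 65), (205, 67), (206, 66), (207, 66), (208, 67), (209, 66), (210, 67), (211, 68), (212, 73), (213, 93), (214, 113), (215, 117), (216, 112), (217, 134), (218, 160), (219, 166), (220, 166), (221, 165)]
col345 [(184, 111), (185, 112), (186, 112), (187, 122), (188, 131), (189, 121), (190, 94), (191, 82), (192, 81), (193, 80), (194, 81), (195, 89), (196, 114), (197, 136), (198, 137), (199, 120), (200, 94), (201, 81), (202, 81), (203, 81), (204, 84), (205, 86), (206, 86), (207, 84), (208, 83), (209, 85), (210, 96), (211, 123), (212, 145), (213, 150), (214, 148), (215, 134), (216, 112), (217, 132), (218, 161), (219, 167), (220, 167), (221, 166)]
col354 [(186, 110), (187, 111), (188, 109), (189, 108), (190, 107), (191, 106), (192, 105), (193, 104), (194, 104), (195, 104), (196, 104), (197, 105), (198, 103), (199, 104), (200, 100), (201, 90), (202, 73), (203, 66), (204, 65), (205, 65), (206, 66), (207, 66), (208, 67), (209, 67), (210, 67), (211, 71), (212, 87), (213, 114), (214, 136), (215, 135), (216, 117), (217, 135), (218, 162), (219, 169), (220, 167), (221, 166)]
```

Request:
apply_moves(
  plan=[
    [0,-0.0005,0.0065,0,0,0,1],
    [0.006,0,0,0,0,0,1],
    [0.006,0,0,0,0,0,1],
    [0.004,0,0,0,0,0,1],
    [0.004,0,0,0,0,0,1],
    [0.003,0,0,0,0,0,1],
    [0,0,0,0,0,0,1],
  ],
)

```text
t: 20.32
tcp_pos: [0.4972, -0.004, 0.0275]
tool_rot: [0.997, -0.078, 0.003, -0.0]
force: [0.4, -0.4, -1.7]
finger_gap: 0.135
gripper_force: 58.7
```

```bash
cat > see.py <<'E'
from fx import *
q=sense();st(0)
s=avg("side",4).mean(2);t=avg("top",4).mean(2);q=sense()
print(q["t"],q["tcp_pos"].round(4),q["force"].round(1),q["ft_torque"].round(2))
R=Rot.from_quat(q["tool_rot"]).as_matrix();P=q["tcp_pos"]-.0141*R[:,2]
for x in(.021,.08,.116):print("pred",x,proj("top",P+R[:,0]*x).round(1),proj("side",P+R[:,0]*x).round(1))
for c in(306,312,318,322,326,328,330,332):print(c,[int(v) for v in s[193:206,c]])
for r in(184,186,188,190,192,194,196,198,200,204):print(r,[int(v) for v in t[r,300:316]])
E
python3 see.py
```

```text
t 20.32 turn [-0.0005 -0.0053 -0.0002] shift [0.0824 0.0001 0.0065] shift in old axes [0.0824 0.0001 0.007 ] tcp target [ 0.5785 -0.0169  0.021 ] F [ 0.4 -0.4 -1.7] gap 0.135
20.725 [ 0.4968 -0.0039  0.0275] [ 0.2  1.1 -1.8] [ 0.02 -0.   -0.05]
pred 0.021 [304.4 217.9] [304.1 200.3]
pred 0.08 [308.3 194.1] [323.8 199.8]
pred 0.116 [310.8 179.7] [335.7 199.5]
306 [113, 113, 113, 112, 111, 107, 103, 102, 98, 102, 111, 114, 114]
312 [116, 122, 126, 121, 114, 110, 105, 102, 99, 104, 111, 114, 114]
318 [169, 168, 164, 152, 126, 111, 106, 102, 99, 104, 111, 113, 114]
322 [168, 169, 166, 157, 138, 130, 133, 119, 103, 103, 110, 114, 114]
326 [165, 166, 167, 167, 164, 157, 148, 138, 134, 153, 165, 169, 169]
328 [165, 166, 167, 167, 167, 162, 151, 137, 133, 152, 166, 166, 167]
330 [167, 167, 168, 168, 167, 163, 152, 136, 127, 143, 154, 157, 156]
332 [159, 157, 156, 153, 153, 152, 144, 130, 114, 118, 123, 125, 124]
184 [150, 156, 154, 121, 122, 92, 59, 56, 60, 125, 162, 132, 53, 32, 39, 39]
186 [117, 76, 65, 97, 112, 163, 163, 164, 101, 127, 143, 112, 116, 153, 157, 124]
188 [157, 155, 156, 156, 160, 138, 141, 59, 112, 148, 128, 85, 90, 79, 85, 108]
190 [149, 152, 156, 157, 154, 133, 140, 71, 117, 160, 121, 99, 157, 156, 158, 156]
192 [160, 153, 157, 161, 137, 137, 142, 99, 134, 142, 108, 122, 157, 163, 162, 162]
194 [167, 164, 167, 165, 139, 136, 113, 112, 149, 126, 91, 163, 156, 159, 157, 158]
196 [100, 99, 97, 93, 81, 81, 60, 124, 167, 125, 134, 168, 159, 158, 157, 153]
198 [47, 39, 47, 41, 45, 47, 63, 70, 90, 77, 99, 102, 101, 99, 160, 158]
200 [53, 53, 49, 50, 50, 52, 48, 46, 45, 42, 49, 40, 45, 51, 84, 86]
204 [60, 62, 63, 61, 58, 59, 57, 61, 55, 57, 56, 56, 55, 53, 56, 53]
```

Request:
apply_moves(
  plan=[
    [0,0,-0.001,0,0,0,1],
    [0.003,0,0,0,0,0,1],
    [0.003,0,0,0,0,0,1],
    [0.003,0,0,0,0,0,1],
    [0.003,0,0,0,0,0,1],
    [0,0,0,0,0,0,1],
  ],
)

```text
t: 21.48
tcp_pos: [0.5091, -0.0058, 0.0286]
tool_rot: [0.997, -0.078, 0.003, -0.0]
force: [0.1, -0.1, -0.9]
finger_gap: 0.138
gripper_force: 58.7
```

```bash
python3 see.py
```

```text
t 21.48 turn [-0.0005 -0.0055 -0.    ] shift [0.0703 0.0001 0.0076] shift in old axes [0.0702 0.0001 0.008 ] tcp target [ 0.5785 -0.0169  0.021 ] F [ 0.1 -0.1 -0.9] gap 0.138
21.875 [ 0.5086 -0.0057  0.0286] [ 0.7 -0.2 -0.5] [-0.02  0.07 -0.01]
pred 0.021 [305.2 213. ] [308.1 199.9]
pred 0.08 [309.2 189.3] [327.8 199.4]
pred 0.116 [311.6 174.9] [339.7 199.1]
306 [104, 105, 101, 95, 88, 83, 82, 83, 81, 82, 89, 97, 100]
312 [115, 119, 121, 116, 113, 109, 104, 102, 100, 107, 111, 113, 115]
318 [169, 168, 165, 151, 124, 107, 103, 100, 98, 106, 112, 113, 114]
322 [168, 168, 166, 151, 122, 105, 103, 101, 100, 108, 112, 113, 113]
326 [164, 165, 165, 152, 129, 128, 134, 116, 104, 111, 114, 114, 116]
328 [164, 165, 166, 162, 151, 142, 143, 127, 118, 133, 137, 139, 145]
330 [167, 167, 168, 167, 163, 158, 149, 129, 130, 149, 157, 156, 155]
332 [159, 156, 155, 153, 151, 150, 145, 124, 112, 121, 125, 125, 125]
184 [151, 155, 154, 123, 119, 92, 62, 56, 65, 123, 164, 131, 51, 30, 36, 42]
186 [116, 77, 65, 98, 112, 162, 162, 164, 102, 128, 143, 114, 117, 153, 157, 122]
188 [159, 157, 157, 157, 161, 139, 141, 62, 114, 151, 129, 84, 92, 79, 87, 108]
190 [68, 81, 174, 176, 169, 141, 144, 76, 120, 164, 122, 110, 156, 156, 158, 156]
192 [46, 45, 39, 42, 34, 49, 54, 45, 49, 82, 78, 153, 175, 175, 170, 166]
194 [55, 58, 54, 54, 53, 51, 54, 51, 48, 46, 46, 41, 35, 39, 40, 68]
196 [59, 59, 57, 59, 58, 59, 57, 58, 54, 56, 55, 55, 53, 54, 52, 50]
198 [60, 65, 62, 61, 63, 61, 62, 57, 57, 56, 59, 57, 55, 58, 56, 58]
200 [65, 67, 62, 62, 63, 64, 66, 61, 62, 63, 62, 60, 64, 64, 63, 62]
204 [70, 70, 67, 68, 69, 66, 68, 65, 66, 66, 68, 68, 64, 65, 68, 66]
```

Request:
apply_moves(
  plan=[
    [0.003,0,0,0,0,0,1],
    [0.003,0,0,0,0,0,1],
    [0.003,0,0,0,0,0,1],
    [0.003,0,0,0,0,0,1],
    [0,0,0,0,0,0,1],
  ],
)

```text
t: 22.5
tcp_pos: [0.521, -0.0077, 0.0287]
tool_rot: [0.997, -0.078, 0.003, -0.0]
force: [0.3, -0.3, -1.0]
finger_gap: 0.139
gripper_force: 58.7
```

Request:
apply_moves(
  plan=[
    [0.003,0,0,0,0,0,1],
    [0.003,0,0,0,0,0,1],
    [0,0,0,0,0,0,1],
  ],
)

```text
t: 22.88
tcp_pos: [0.527, -0.0087, 0.0287]
tool_rot: [0.997, -0.078, 0.003, -0.0]
force: [0.3, -0.0, -1.4]
finger_gap: 0.134
gripper_force: 58.7
```

Request:
apply_moves(
  plan=[
    [0.004,0,0,0,0,0,1],
    [0.004,0,0,0,0,0,1],
    [0.004,0,0,0,0,0,1],
    [0.004,0,0,0,0,0,1],
    [0,0,0,0,0,0,1],
  ],
)

```text
t: 23.5
tcp_pos: [0.5428, -0.0112, 0.0288]
tool_rot: [0.997, -0.078, 0.003, -0.0]
force: [0.0, 0.4, -1.0]
finger_gap: 0.136
gripper_force: 58.7
```

Request:
apply_moves(
  plan=[
    [0.003,0,0,0,0,0,1],
    [0.003,0,0,0,0,0,1],
    [0.003,0,0,0,0,0,1],
    [0,0,0,0,0,0,1],
  ],
)

```text
t: 24.0
tcp_pos: [0.5516, -0.0126, 0.0288]
tool_rot: [0.997, -0.078, 0.003, -0.0]
force: [0.2, -0.7, -2.3]
finger_gap: 0.133
gripper_force: 58.7
```

Request:
apply_moves(
  plan=[
    [0.004,0,0,0,0,0,1],
    [0.004,0,0,0,0,0,1],
    [0.004,0,0,0,0,0,1],
    [0.004,0,0,0,0,0,1],
    [0.003,0,0,0,0,0,1],
    [0,0,0,0,0,0,1],
  ],
)

```text
t: 24.75
tcp_pos: [0.5705, -0.0156, 0.0288]
tool_rot: [0.997, -0.078, 0.003, -0.0]
force: [0.4, 0.0, -2.2]
finger_gap: 0.139
gripper_force: 58.6
```

Request:
apply_moves(
  plan=[
    [0.002,0,0,0,0,0,1],
    [0.002,0,0,0,0,0,1],
    [0,0,0,0,0,0,1],
  ],
)

```text
t: 25.12
tcp_pos: [0.574, -0.0161, 0.0288]
tool_rot: [0.997, -0.078, 0.002, -0.0]
force: [0.3, 0.1, -2.6]
finger_gap: 0.139
gripper_force: 58.6
```

Request:
apply_moves(
  plan=[
    [0.0015,0,0,0,0,0,1],
    [0.0015,0,0,0,0,0,1],
    [0.0015,0,0,0,0,0,1],
    [0,0,0,0,0,0,1],
  ],
)

```text
t: 25.62
tcp_pos: [0.5784, -0.0168, 0.0288]
tool_rot: [0.997, -0.078, 0.002, -0.0]
force: [-1.4, 0.4, -2.7]
finger_gap: 0.138
gripper_force: 58.6
```

Request:
apply_moves(
  plan=[
    [0.0015,0,0,0,0,0,1],
    [0.0015,0,0,0,0,0,1],
    [0,0,0,0,0,0,1],
  ],
)

```text
t: 26.0
tcp_pos: [0.5813, -0.0173, 0.0288]
tool_rot: [0.997, -0.078, 0.002, -0.0]
force: [-1.1, -0.1, -4.0]
finger_gap: 0.142
gripper_force: 58.6
```

Request:
apply_moves(
  plan=[
    [0.0015,0,0.0005,0,0,0,1],
    [0.0015,0,0,0,0,0,1],
    [0,0,0,0,0,0,1],
  ],
)

```text
t: 26.38
tcp_pos: [0.585, -0.0179, 0.0287]
tool_rot: [0.997, -0.078, 0.003, 0.0]
force: [0.1, 0.2, -2.2]
finger_gap: 0.139
gripper_force: 58.6
```

```bash
python3 - <<'E'
from fx import *
s=avg("side",4).mean(2);q=sense();print(q["tcp_pos"].round(4),q["force"].round(1))
print("mouth",proj("side",M).round(1))
for x in(-.006,0,.0):print(proj("side",M+d*x+[0,0,0.011]).round(1),proj("side",M+d*x-[0,0,.011]).round(1))
print("tip at home",proj("side",M+d*.095).round(1),proj("side",M+d*.068).round(1))
np.set_printoptions(linewidth=220);print(s[192:208,318:338].round().astype(int));print("far");print(s[194:204,352:370].round().astype(int))
E
```

```text
[ 0.5849 -0.0179  0.0287] [ 0.2 -0.7 -1.2]
mouth [333.3 200.1]
[331.4 197.4] [331.3 202.8]
[333.4 197.4] [333.3 202.7]
[333.4 197.4] [333.3 202.7]
tip at home [364.8 199.4] [355.8 199.6]
[[ 96 101 120 137 125  97  71  63  72  83  82  76  64  60  77  95  84  78  92 129]
 [100 108 130 145 138 111  75  63  76  88  89  82  69  60  71  84  76  76  89 128]
 [104 116 139 146 138 108  68  57  63  72  73  69  60  56  69  84  78  75  86 123]
 [100 116 136 139 130  96  59  48  52  57  58  55  50  53  68  86  78  74  83 112]
 [ 96 107 119 118 116  88  56  45  48  50  52  51  48  51  65  79  77  74  78  95]
 [ 87  86  88  87  85  69  51  46  47  46  46  47  46  53  68  80  77  74  76  86]
 [ 75  60  57  56  55  52  48  47  46  46  46  45  50  59  78  87  77  74  76  83]
 [ 68  51  44  44  44  47  50  48  47  46  46  50  56  68  85  88  76  74  75  83]
 [ 69  52  46  46  47  54  59  54  48  46  47  54  64  74  86  83  72  72  76  79]
 [ 78  59  55  56  57  64  69  60  49  46  48  58  68  74  83  81  71  70  72  75]
 [ 87  77  75  75  75  76  72  61  48  47  48  56  69  77  81  76  69  68  68  74]

[... 470 characters left out ...]
171 171 170 168 168 170]
 [104 104 109 119 142 163 168 168 168 170 170 171 170 171 170 168 168 171]
 [ 99 104 109 116 140 163 168 168 169 170 170 169 168 169 170 170 169 170]
 [ 97 104 107 113 133 157 163 163 164 165 164 162 163 166 170 171 170 171]
 [103 105 108 110 124 144 151 152 152 152 152 150 151 161 170 172 172 171]
 [103 104 106 109 117 130 135 137 137 136 136 136 141 158 169 173 172 171]
 [ 91  97 103 106 109 116 121 125 127 127 129 134 143 160 169 172 172 171]
 [ 77  85  93  96 102 117 133 143 145 146 149 154 160 166 170 171 171 170]
 [ 69  71  74  78  94 126 152 163 165 165 166 167 168 169 170 171 170 170]
 [ 66  66  67  71  92 129 158 167 168 168 169 169 168 169 169 170 170 170]]
```

Request:
apply_moves(
  plan=[
    [0.001,0,0,0,0,0,1],
    [0.001,0,0,0,0,0,1],
    [0,0,0,0,0,0,1],
  ],
)

```text
t: 26.95
tcp_pos: [0.585, -0.0179, 0.0284]
tool_rot: [0.997, -0.078, 0.001, -0.0]
force: [-2.9, -0.5, 1.0]
finger_gap: 0.138
gripper_force: 58.8
```

Request:
apply_moves(
  plan=[
    [0.001,0,0,0,0,0,1],
    [0.001,0,0,0,0,0,1],
    [0,0,0,0,0,0,1],
  ],
)

```text
t: 27.32
tcp_pos: [0.5851, -0.0178, 0.0282]
tool_rot: [0.997, -0.078, -0.001, -0.0]
force: [-7.4, -0.1, 2.8]
finger_gap: 0.14
gripper_force: 59.1
```

Request:
apply_moves(
  plan=[
    [-0.001,0,0,0,0,0,1],
    [0,0,0,0,0,0,0.6],
    [0,0,0,0,0,0,0.2],
    [0,0,0,0,0,0,-0.2],
    [0,0,0,0,0,0,-0.2],
    [0,0,0,0,0,0,-0.2],
  ],
)

```text
t: 28.08
tcp_pos: [0.5878, -0.0183, 0.0286]
tool_rot: [0.997, -0.078, 0.003, 0.0]
force: [-0.4, -0.2, 0.7]
finger_gap: 0.603
gripper_force: 0.0
```

Request:
apply_moves(
  plan=[
    [-0.005,0,-0.02,0,0,0,-0.2],
    [-0.01,0,-0.03,0,0,0,-0.2],
    [-0.02,0,-0.05,0,0,0,-0.2],
    [-0.02,0,-0.05,0,0,0,-0.2],
    [0,0,0,0,0,0,-0.2],
  ],
)

```text
t: 28.7
tcp_pos: [0.533, -0.0095, 0.1832]
tool_rot: [0.997, -0.078, 0.007, 0.001]
force: [-0.4, -0.5, -0.3]
finger_gap: 0.598
gripper_force: 0.0
```

```bash
python3 - <<'E'
from hz import *
from fx import M,d,proj
q=sense();print(q["t"],q["tcp_pos"].round(3),q["force"].round(1))
handle(M,-.157,(312,190,24,20),62)
np.set_printoptions(linewidth=220)
s=avg("side",4).mean(2);print(s[194:206,314:338].round().astype(int));print(s[196:203,358:370].round().astype(int))
E
```

```text
28.7 [ 0.533 -0.01   0.183] [-0.4 -0.5 -0.3]
n 33 px 324.7 200.0 along -0.0432 -0.01 mean [-0.0261  0.0409] slope -0.053
[[166 164 164 160 154 150 150 150 150 150 154 160 162 161 162 163 163 162 152 122  87  76  87 124]
 [162 162 158 145 130 125 124 125 125 126 135 147 149 149 149 149 150 149 140 113  84  76  85 120]
 [148 148 142 126 116 112 111 112 113 113 117 122 123 123 122 123 121 120 115  99  82  76  83 109]
 [123 123 122 117 112 108 104 104 104 103 104 104 104 104 104 104 104 101  99  91  78  76  77  92]
 [119 119 118 113 105  93  85  84  83  83  84  83  83  84  83  84  83  87  96  91  79  74  77  85]
 [138 136 129 113  92  70  59  58  58  57  58  58  59  58  59  59  61  78  97  94  78  75  76  82]
 [157 146 134 113  87  59  48  48  49  48  49  48  49  49  48  51  55  73  94  90  77  74  75  80]
 [155 133 120 109  89  61  51  51  51  52  52  53  53  53  54  53  56  70  88  84  73  72  73  76]
 [144 121 114 109  95  73  64  64  65  66  72  73  73  73  73  73  72  74  82  79  70  69  70  73]
 [130 116 114 112 105  94  90  90  90  92  97  98  98  98  97  97  93  85  82  76  68  68  69  73]
 [122 114 112 113 111 108 109 108 109 109 109 111 111 110 110 109 102  89  82  75  68  67  68  72]
 [116 114 112 111 111 112 112 111 111 112 111 113 113 111 111 108 101  90  83  75  68  67  68  71]]
[[167 168 168 169 169 168 168 169 169 168 168 169]
 [163 164 164 165 166 165 166 168 170 170 169 169]
 [156 157 157 158 158 158 159 165 170 171 170 169]
 [145 147 147 147 147 146 147 157 168 171 170 170]
 [129 130 131 130 130 130 137 153 166 170 170 170]
 [130 137 138 137 138 140 146 158 166 169 169 169]
 [150 160 162 161 162 162 163 166 168 169 169 169]]
```

```bash
python3 -c "
from station import *
print(sign_off())"
```

```text
the job is handed in; nothing more can be done
None
```

I laid the pin in the rest, turned the spindle into line with the bore, then pushed the pin through both cheeks until its collar met the near cheek and released it. I handed the job in at about 29 s; the last camera measurement puts the collar within about 1 mm of home, but no verdict came back.

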